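Press a stone slab level in the engraving nest

ROBOT

A 7-joint arm with a two-finger parallel gripper is mounted at the origin on the work surface. World frame = base frame: x ahead of the robot, y to its left, z up, the work surface at z = 0. Lengths are in m, angles in degrees, forces in N, time in s.
With the tool pointing down it reaches from about 0.375 to 0.925 m from the base axis. Payload 3.1 kg.
Tool frame: the origin (TCP) lies midway between the tips of the shut fingers; the grasp point (between the pads) lies env.hold_point_z behind it (env.hold_point_z is the distance from the TCP to the grasp point, in m); z points along the fingers, y is the line along which they close (so a half turn about z gives the same grasp; the last joint's range is limited). The gripper opens to 85 mm and grips with 20 to 120 N. Pads are 22 mm wide; open, the fingers measure 114 mm over their backs; the gripper's body (76 mm by 85 mm) begins 54 mm behind the grasp point. The pads swing forward as they close: fully open they stand 13 mm farther back than shut.
Start: joints at [-77.796, 21.939, 2.515, 91.553, -1.026, 66.532, -2.859], TCP at [0.199, 0.619, 0.231] pointing down, gripper open.
Joint ranges: [-149.38, 149.38], [-23.57, 123.04], [-84.95, 90], [0, 143.3], [-89.99, 269.99], [3.08, 112.72], [-163.45, 163.45]. Speed limits (degrees/s): [159.86, 159.86, 180, 180, 180, 180, 180].

INTERFACE

Orientations are given as [roll, pitch, yaw] about the fixed x, y, z axes, in that order (R = Rz(yaw) Ry(pitch) Rx(roll)).
In Python, from cell import readout, cams, env gives the robot as it stands.
- The arm moves only by the tool drive_tool, never from a script. Its arguments are lists of equal length, an entry for each row: "offset": the shift along the tool's x, y, z scaled (see below), a list of three; "yaw": the turn about the tool's z scaled (see below). A call has 1 to 12 rows; each row shifts and turns the commanded pose from where the row before left it, along the tool's axes as they then stand; what a row does not reach is not made up. The controller multiplies each number of a shift by 50 mm and each number of a turn by 5 degrees. A row lasts 1/10 s, in which the tool goes at most 50 mm and 8.59 degrees, less where a joint would pass 70% of its speed; a pose out of reach is approached as far as the arm can. A call with a number of a shift or a turn outside -1 to 1 is refused whole. A call with a gripper value outside its range is refused whole. "fingers" is the opening, from 0 (shut) to 1 (fully open), set as the call begins (left out, the last holds). The fingers move at their own pace and stop on an object; "squeeze" is the grip in N (left out, the last holds). Time passes only in rows, so rows that do not move let the fingers close. It gives the time, the measured TCP pose, the force, the opening and the grip force at its end, in the units of the state.
- readout.get_state(): the state, without advancing time (a new reading comes with each control period).
- cams.get_image(name): name is "side" or "top" or "wrist"; returns the picture (420x560x3 uint8, red, green, blue); there is no depth.
- cams.calibration(name): a dict with "vertical_fov" (degrees; the focal length in pixels is half the picture's height over the tangent of half this angle, whatever the lens; pixels are square), "cx", "cy" (the principal point, pixels), "R" (3x3) and "t" (3): a world point X has camera coordinates R X + t. Camera axes: x right, y down, z forward; pixel columns grow to the right and rows downward; lengths in m; the calibration is good to about 2 mm. The wrist camera is an equidistant fisheye: a pixel r from the principal point sees the ray r / f radians off the axis. A picture is of the moment at which its call begins: read the wrist's pose just before it. calibration takes no time and is no camera call; for the wrist camera it gives the pose at the moment of the call.
- env.hand_in(): hands the job in; it is judged then, once.
Trained networks look in the newest picture that a camera, given by its name, has taken for a name from the list of things; names that differ only in an ending like _2 or _b are one class to them, and where a whole thing is asked for, a point or a joint stands for the part that bears it (a point fixed in the world has none). Each returns a list of dicts, best first, with "conf" (0 to 1); they miss things now and then, are a little off and sometimes report something else, mostly with a low value. They report only what shows in the picture. A call takes as long as a camera call. They do not tell look-alikes from the thing itself.
- cams.silhouettes(camera, target): "region" (420x560 bool, what is visible of it) and "box" ([left, top, right, bottom] in pixels, round what is visible of it).
- cams.spot_point(camera, target): "position" ([row, column] in pixels: a listed point, or the origin of a listed thing).
The state is a dict: "t": time; "qpos": joint angles; "joint_vel": joint speeds; "effort": joint torques, N m; "tool_pos": TCP position; "orientation": TCP orientation; "contact_force": force on the tool from outside, world axes, zero at the start; "wrist_torque": the same for the moment, N m; "width": opening from 0.0 (shut) to 1.0 (fully open); "grasp_force": force on a finger pad.
Only numpy, scipy, OpenCV 4.12 (cv2) and the standard library are available. Lean on these libraries where they do the work, as an engineer would, in place of code of your own. Each camera call takes 0.05 s, during which the arm holds its last target. There are 200 camera calls.

TASK

Slide the flat stone slab along the deck of the grey metal nest, through the funnel and into its pocket, without lifting it off the nest; then press down the end that stays up on the spring catch until the slab snaps down and lies flat and level on the pocket floor. Leave the other things on the bench where they are.

Things in the scene. Friction and masses are not known exactly. Their poses are not given: they have to be found in the camera images.
- nest: Low fixture of grey metal bolted to the green bench. Its x axis points from the open deck to the closed pocket. Origin on the bench under the pocket's centre. Pocket: x = -41.75 to +41.75 mm, y = -32 to +32 mm, floor at height 8 mm; side walls 10 mm and end stop 14 mm thick, tops at height 28 mm. Its near end is the deck's end face, which carries the spring catch.
- deck_start (a point): Middle of the open end of the nest's deck, on its top: nest x = -225 mm, height 22 mm. The deck is a flat, 124 mm wide, that runs from here to x = -42 mm, where the pocket begins, 14 mm deeper.
- throat (a point): Middle of the narrow end of the funnel, on the deck: nest x = -66 mm, height 22 mm. Two guide fences 6 mm high on the deck narrow from 92 mm apart at x = -106 mm to 64 mm here and go on 64 mm apart to the pocket.
- nest_floor (a point): Centre of the pocket floor, 8 mm above the nest's origin, axes as the nest's.
- catch (a joint): Spring catch: a steel nose 32 mm wide, sloped 45 degrees, in the middle of the deck's end face; its tip stands 6.3 mm into the pocket, 6 mm over the floor. 0 m: out; 0.0065 m: fully pushed back into the deck. A slab pushed to the end stop rests with its rear end on it, about 10 mm up; 10 to 20 N down on the slab near that end pushes it past. Slab seated: 0.002 to 0.006 m.
- slab: The loose slab of white stone, 80 x 60 x 14 mm (x, y, z), about 0.18 kg. Origin at the centre of its underside, z up. It starts lying on the deck, its 80 mm length roughly along the nest. Seated, its top is 22 mm above the bench.
- brush: Bystander: a bench brush lying beside the nest, on the far side from the robot. Origin at the middle of its underside.
- offcut: Bystander: a stone offcut, 55 x 38 x 18 mm, on the bench beside the nest. It does not belong in the pocket. Origin at the centre of its underside.
- wheel: Bystander: a grey grinding wheel lying flat beside the nest, diameter 68 mm, 18 mm high. Origin at the centre of its underside.
- flask: Bystander: a steel flask, diameter 70 mm, 225 mm tall, at the far edge of the bench. Origin at the centre of its underside.
- rough: Bystander: a rough stone block, 150 x 85 x 60 mm, at the far edge. Origin at the centre of its underside.
- mug: Bystander: a white mug, diameter 80 mm, 90 mm tall, at the far edge. Origin at the centre of its underside.
- tin: Bystander: a dark tin, diameter 60 mm, 60 mm tall, at the far edge. Origin at the centre of its underside.
Mind the look-alikes: they are no part of the job. What is shaped like the slab but purple or yellow is not meant.

How it is judged (in metres and radians):
On the way:
1. the slab has been brought over the pocket (its centre within 12 mm of the pocket's) (horizontal distance between slab and nest_floor below 0.012 m and z of slab in the frame of nest_floor below 0.03 m), for 0.1 s.
At the end, for the whole second after the job is handed in: The slab lies at rest on the pocket floor: level within 0.03 rad, its underside less than 2 mm above the floor, centred within 6 mm and square within 0.08 rad; no bystander is more than 30 mm from where it stood (angle between slab's own z axis and vertical below 0.03 rad and z of slab in the frame of nest_floor below 0.002 m and horizontal distance between slab and nest_floor below 0.006 m and angle between the x axis of slab and the x axis of nest, either way round below 0.08 rad and linear speed of slab below 0.01 m/s and not (distance of any of brush, offcut, wheel, flask, rough, mug, tin from where it was at the start of the episode above 0.03 m)); the robot touches nothing.
It fails at once if the slab is lifted clear of the nest (more than 25 mm above the deck) (z of slab in the frame of nest_floor above 0.039 m).
It fails at once if a bystander (brush, offcut, wheel, flask, rough block, mug or tin) is moved by more than 30 mm (distance of any of brush, offcut, wheel, flask, rough, mug, tin from where it was at the start of the episode above 0.03 m).
It also fails if it takes over 38 s, if anything falls off the work surface, if the arm or the gripper's body presses on something with over 40 N, if the wrist force passes 120 N, or if a joint passes its speed limit or range.

## Working session

There is one attempt and no reset: what is moved stays moved. The work goes in short steps, Python scripts to look and compute and a tool call to move; the robot and the scene stay as the last step left them, time stands still between calls to the robot, and variables do not carry over. Pictures are saved under pics/ and viewed, at most 10 in all, crops included, and the job is handed in when it is done.

Besides the shell and the picture viewer there is one more tool, called after ">>>" by a JSON object that holds its "fn" and its "kwargs". drive_tool: Moves the arm, as the interface text tells. Shifts and turns lie within -1 to 1; 1 stands for 50 mm of shift or 5 degrees of turn. Its arguments: {"type":"object","properties":{"offset":{"type":"array","items":{"type":"array","items":{"type":"number"}}},"yaw":{"type":"array","items":{"type":"number"}},"fingers":{"type":"number"},"squeeze":{"type":"number"}},"required":["offset","yaw"]}

```bash
mkdir -p pics
cat > h.py <<'E'
import numpy as np, cv2
from cell import readout, cams, env
def ray(name,px,cal=None):
    c=cal or cams.calibration(name); f=210/np.tan(np.radians(c["vertical_fov"])/2)
    R=np.array(c["R"]);t=np.array(c["t"]); u=px[1]-c["cx"]; v=px[0]-c["cy"]
    if name=="wrist":
        r=np.hypot(u,v); a=r/f; s=np.sin(a)/r if r>1e-9 else 1/f
        d=np.array([u*s,v*s,np.cos(a)])
    else: d=np.array([u/f,v/f,1.])
    return -R.T@t, R.T@d
def onplane(name,px,z,cal=None):
    o,d=ray(name,px,cal); return o+d*(z-o[2])/d[2]
def save(im,n): cv2.imwrite("pics/"+n,im[:,:,::-1])
E
python3 - <<'E'
from h import *
s=readout.get_state(); print(s, env.hold_point_z)
for n in("top","side"):
    im=cams.get_image(n); save(im,n+"0.png")
    for k,z in(("deck_start",.022),("throat",.022),("nest_floor",.008),("slab",.022),("offcut",0),("wheel",0),("brush",0)):
        for d in cams.spot_point(n,k)[:2]: print(n,k,d["conf"],np.round(d["position"],1),np.round(onplane(n,d["position"],z),4))
    for d in cams.silhouettes(n,"slab")[:3]: 
        m=d["region"].astype(np.uint8); c=max(cv2.findContours(m,0,1)[0],key=cv2.contourArea)
        print(n,"sil",d["conf"],d["box"],cv2.minAreaRect(c))
E
```

```text
{'t': 0.0, 'qpos': array([-77.79538077,  21.99267868,   2.51133195,  91.65000193,
        -1.02478721,  66.53119706,  -2.8585422 ]), 'joint_vel': array([-0.03730634, -0.11246711,  0.07669511,  0.0612894 ,  0.05386753,
       -0.05906266, -0.01266336]), 'effort': array([-1.94394220e-04, -4.33464324e+01,  1.02436524e+00, -2.49514943e+01,
        1.04419122e-02,  1.13843768e-02, -9.36403296e-06]), 'tool_pos': array([0.19850794, 0.61794921, 0.22987147]), 'orientation': array([-1.79848859e+02,  8.82942778e-03,  1.62197412e+02]), 'contact_force': array([-0.39338376, -0.48379047, -0.04591988]), 'wrist_torque': array([0.01764966, 0.02332874, 0.05921767]), 'grasp_force': 0.0, 'width': 1.0007370297488534} 0.0187
top deck_start 0.82 [191.2 286. ] [ 0.6393 -0.0949  0.022 ]
top throat 0.87 [209.8 227.3] [0.5892 0.0511 0.022 ]
top nest_floor 0.59 [222.6 200.8] [0.5567 0.1181 0.008 ]
top nest_floor 0.57 [274.9 207.3] [0.4265 0.0971 0.008 ]
top slab 0.93 [204.3 259.8] [ 0.6048 -0.0298  0.022 ]
top slab 0.86 [125.9 305.3] [ 0.8085 -0.1411  0.022 ]
top offcut 0.7 [270.9 206.3] [0.4361 0.101  0.    ]
t
[... 885 characters left out ...]
slab 0.78 [205.2 199.1] [ 0.8093 -0.1306  0.022 ]
side offcut 0.91 [290.5 350.7] [0.4357 0.1101 0.    ]
side wheel 0.63 [240.5 321.6] [ 0.5005 -0.0444  0.    ]
side wheel 0.18 [286.4 288.1] [0.565  0.1092 0.    ]
side brush 0.8 [287.1 230.2] [0.6853 0.1214 0.    ]
side sil 0.87 [257.6, 213.1, 289.8, 246.9] ((272.8500061035156, 230.55001831054688), (27.511816024780273, 31.622777938842773), 71.56504821777344)
side sil 0.83 [262.5, 176.1, 292.9, 195.0] ((277.3500061035156, 186.44998168945312), (20.223255157470703, 25.73868751525879), 81.8698959350586)
side sil 0.59 [179.8, 193.4, 217.4, 216.2] ((199.30001831054688, 205.1000213623047), (22.600000381469727, 32.20000076293945), 36.869895935058594)
```

View pics/top0.png

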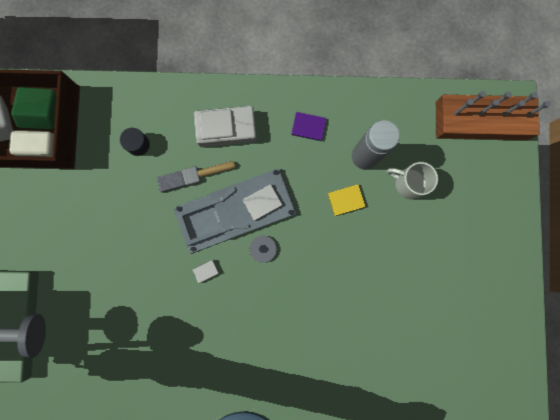

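View pics/side0.png

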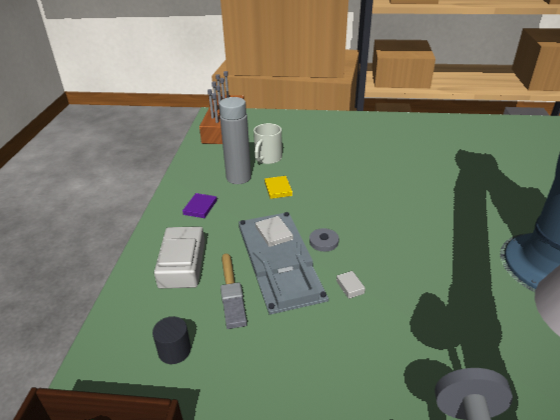

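The top picture shows the nest running from (290,200) at the open end to (185,230) at the pocket. The white slab is on its deck at (262,202). The yellow and purple look-alikes are at (347,200) and (309,127). The side picture agrees: slab at (274,231), brush beyond the nest, wheel and offcut on the robot's side. I'll move over the nest to look with the wrist camera.

>>> {"fn": "drive_tool", "kwargs": {"offset": [[-0.74,-0.58,0],[-0.74,-0.58,0],[-0.74,-0.58,0],[-0.74,-0.58,0],[-0.74,-0.58,0],[-0.74,-0.58,0],[-0.74,-0.58,0],[-0.74,-0.58,0],[-0.74,-0.58,0],[-0.74,-0.58,0],[-0.74,-0.58,0],[-0.74,-0.58,0]], "yaw": [0,0,0,0,0,0,0,0,0,0,0,0]}}

```text
t: 2.1
tool_pos: [0.516, 0.1502, 0.2317]
orientation: [179.9, 0.0, 162.2]
contact_force: [1.4, 0.0, -0.9]
width: 0.999
grasp_force: 0.0
```

>>> {"fn": "drive_tool", "kwargs": {"offset": [[-0.74,-0.58,0],[-0.74,-0.58,0],[-0.74,-0.58,0],[0,0,0],[0,0,0],[0,0,0],[0,0,0],[0,0,0],[0,0,0],[0,0,0],[0,0,0]], "yaw": [0,0,0,1,1,1,1,1,1,1,1]}}

```text
t: 3.2
tool_pos: [0.5942, 0.0352, 0.2314]
orientation: [180.0, -0.0, 122.0]
contact_force: [1.4, 0.7, -0.0]
width: 0.996
grasp_force: 0.0
```

>>> {"fn": "drive_tool", "kwargs": {"offset": [[0,0,0],[0,0,0],[0,0,0],[0,0,0]], "yaw": [1,1,0,0]}}

```text
t: 3.6
tool_pos: [0.5942, 0.0352, 0.2313]
orientation: [180.0, -0.0, 112.3]
contact_force: [0.6, 0.6, -0.4]
width: 1.001
grasp_force: 0.0
```

Run:
```python
from h import *
s=readout.get_state(); print(s["t"],s["tool_pos"],s["orientation"],s["contact_force"])
cal=cams.calibration("wrist"); print(cal); np.save("cal1.npy",cal,allow_pickle=True)
im=cams.get_image("wrist"); save(im,"w1.png")
for k,z in(("deck_start",.022),("throat",.022),("nest_floor",.008),("slab",.022)):
    for d in cams.spot_point("wrist",k)[:2]: print(k,d["conf"],np.round(d["position"],1),np.round(onplane("wrist",d["position"],z,cal),4))
for d in cams.silhouettes("wrist","slab")[:3]:
    m=d["region"].astype(np.uint8); c=max(cv2.findContours(m,0,1)[0],key=cv2.contourArea)
    P=np.array([onplane("wrist",(p[0][1],p[0][0]),.036,cal)[:2]*1000 for p in c]).astype(np.float32)
    print(d["conf"],d["box"],cv2.minAreaRect(P))
```

```text
3.6 [0.5941896  0.03516518 0.23133412] [ 1.79992933e+02 -8.21291875e-04  1.12313085e+02] [ 0.56720505  0.58679596 -0.41058987]
{'vertical_fov': 65.70646984690485, 'cx': 281.3733142539124, 'cy': 210.25456625387108, 'R': array([[ 9.25307401e-01,  3.79217048e-01, -8.02894468e-04],
       [ 3.64003874e-01, -8.87588868e-01,  2.82289181e-01],
       [ 1.06336230e-01, -2.61496525e-01, -9.59329023e-01]]), 't': array([-0.56354051, -0.22125158,  0.32454514])}
deck_start 0.78 [292.6 277.6] [ 0.6426 -0.0943  0.022 ]
throat 0.58 [163.  282.2] [0.5869 0.0563 0.022 ]
nest_floor 0.83 [105.8 282.5] [0.5635 0.1144 0.008 ]
slab 0.9 [239.3 268.9] [ 0.6064 -0.0316  0.022 ]
slab 0.85 [360.6 230.3] [ 0.6239 -0.23    0.022 ]
0.97 [340.7, 321.8, 386.3, 363.7] ((780.0386352539062, -121.6324462890625), (72.49518585205078, 36.297325134277344), 83.14798736572266)
0.77 [207.8, 338.6, 247.7, 365.8] ((612.698486328125, -199.6070556640625), (55.456668853759766, 46.934932708740234), 19.970552444458008)
0.64 [240.7, 205.1, 302.9, 280.1] ((610.1793823242188, -30.850292205810547), (60.49341583251953, 83.4380874633789), 30.07438087463379)
```

View pics/w1.png

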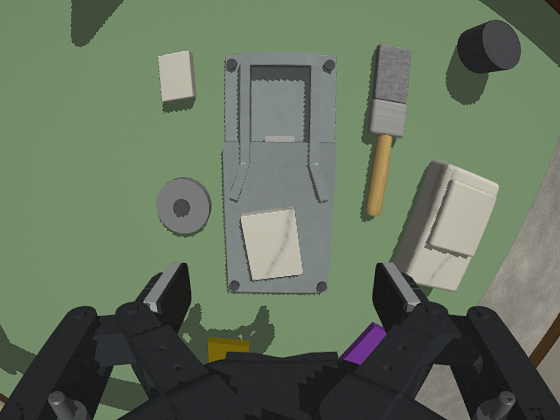

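The wrist picture shows the nest upright, with the pocket at (280,105), the funnel at rows 160–200 and the slab at (272,243), turned a little. The offcut and wheel are on the left, the brush on the right. I'll rectify it to the deck plane to measure exactly.

```bash
cat >> h.py <<'E'
def ortho(im,cal,o,ang,z,xr,yr,s=2.):
    """rectify wrist image on plane z: rows = nest x decreasing downward, columns = nest y decreasing to the right"""
    a=np.radians(ang); ex=np.array([np.cos(a),np.sin(a)]); ey=np.array([-ex[1],ex[0]])
    xs=np.arange(xr[1],xr[0],-1/s)/1000; ys=np.arange(yr[1],yr[0],-1/s)/1000
    Y,X=np.meshgrid(ys,xs); W=np.dstack([o[0]+X*ex[0]+Y*ey[0],o[1]+X*ex[1]+Y*ey[1],np.full_like(X,z)])
    C=W@np.array(cal["R"]).T+np.array(cal["t"]); f=210/np.tan(np.radians(cal["vertical_fov"])/2)
    h=np.hypot(C[...,0],C[...,1]); r=f*np.arctan2(h,C[...,2])/np.maximum(h,1e-9)
    return cv2.remap(im,(cal["cx"]+r*C[...,0]).astype(np.float32),(cal["cy"]+r*C[...,1]).astype(np.float32),cv2.INTER_CUBIC)
E
python3 - <<'E'
from h import *
cal=np.load("cal1.npy",allow_pickle=True).item(); im=cv2.imread("pics/w1.png")
o=(.5625,.115); out=[]
for z in(.022,.036):
    A=ortho(im,cal,o,110.85,z,(-240,60),(-75,75))
    for x in range(-220,60,20): cv2.line(A,(0,(60-x)*2),(8 if x%100 else 20,(60-x)*2),(0,0,255),1)
    for y in range(-60,75,20): cv2.line(A,((75-y)*2,0),((75-y)*2,8 if y else 20),(0,0,255),1)
    out.append(A)
cv2.imwrite("pics/o1.png",np.hstack(out))
E
```

```text
(no output)
```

View pics/o1.png

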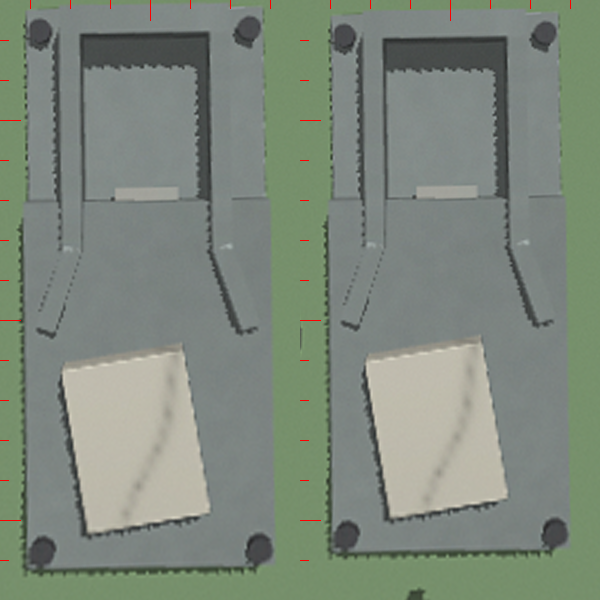

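>>> {"fn": "drive_tool", "kwargs": {"offset": [[-0.686,-0.1,0],[-0.686,-0.1,0],[0,0,1],[0,0,1],[0,0,1],[0,0,0.5],[0,0,0.2],[0,0,0.2],[0,0,0.22],[0,0,0],[0,0,0]], "yaw": [-0.785,-0.785,0,0,0,0,0,0,0,0,0]}}

```text
t: 5.0
tool_pos: [0.6141, -0.0317, 0.0263]
orientation: [179.9, 0.0, 120.0]
contact_force: [0.5, -0.1, 0.8]
width: 1.0
grasp_force: 0.0
```

>>> {"fn": "drive_tool", "kwargs": {"offset": [[0,0,0],[0,0,0],[0,0,0],[0,0,0],[0,0,0],[0,0,0],[0,0,0],[0,0,0]], "yaw": [0,0,0,0,0,0,0,0], "fingers": 0.6, "squeeze": 25}}

```text
t: 5.8
tool_pos: [0.6136, -0.032, 0.0265]
orientation: [180.0, 0.0, 120.0]
contact_force: [-1.9, -0.3, 6.2]
width: 0.691
grasp_force: 27.3
```

Run:
```python
from h import *
s=readout.get_state(); print(s)
cal=cams.calibration("wrist"); np.save("cal2.npy",cal,allow_pickle=True)
im=cams.get_image("wrist"); save(im,"w2.png")
```

```text
{'t': 5.8, 'qpos': array([-23.56247576,  35.45104711,  28.83015225, 105.12563109,
       -23.19887794,  45.28327109,  47.38835656]), 'joint_vel': array([ 0.01297724,  0.01885888,  0.03350658, -0.05258474, -0.04309289,
       -0.02768815, -0.05633556]), 'effort': array([-1.79590364e-01, -3.99834609e+01,  7.26211622e+00, -1.73123842e+01,
       -2.06711157e-01, -6.33229762e-01, -1.44944960e-02]), 'tool_pos': array([ 0.61357121, -0.03197214,  0.02652764]), 'orientation': array([1.79951211e+02, 1.27847815e-02, 1.20033166e+02]), 'contact_force': array([-1.93582257, -0.30184042,  6.18134249]), 'wrist_torque': array([-0.07437816,  0.46591252,  0.02286995]), 'grasp_force': 27.339979112148285, 'width': 0.6906277428391463}
```

View pics/w2.png

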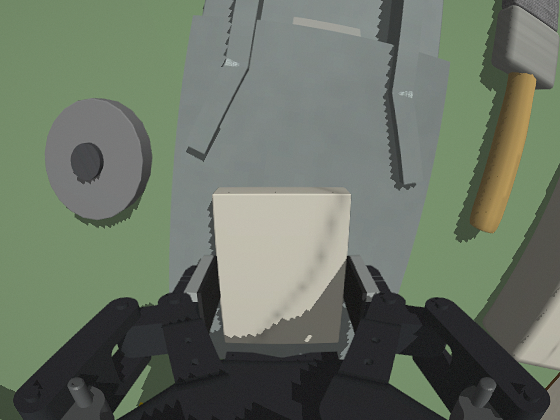

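Wrist picture: the slab (213–350, 190–345) is held between the pads, and the funnel fences are ahead, tips at about (197,155) and (403,187). Next I'll square it to the nest axis.

>>> {"fn": "drive_tool", "kwargs": {"offset": [[0.04,0.04,0],[0.04,0.03,0],[0.05,0.03,0],[0,0,0],[0,0,0],[0,0,0],[0,0,0]], "yaw": [0,0,0,0.6,0.6,0.48,0]}}

```text
t: 6.55
tool_pos: [0.6158, -0.0244, 0.0265]
orientation: [179.9, 0.1, 111.6]
contact_force: [-0.0, -3.3, 5.8]
width: 0.692
grasp_force: 27.3
```

Run:
```python
from h import *
s=readout.get_state(); print(s["t"],s["tool_pos"],s["orientation"],s["contact_force"],s["grasp_force"])
cal=cams.calibration("wrist"); np.save("cal3.npy",cal,allow_pickle=True)
im=cams.get_image("wrist"); save(im,"w3.png"); im=im[:,:,::-1]
out=[]
for z in(.022,.028,.036): out.append(ortho(im,cal,(.5595,.1155),111.6,z,(-200,-20) if z!=.028 else (-130,50),(-65,65)))
for A in out:
    for y in range(-60,65,20): cv2.line(A,((65-y)*2,0),((65-y)*2,8 if y else 20),(0,0,255),1)
    for i in range(0,360,40): cv2.line(A,(0,i),(8,i),(0,0,255),1)
cv2.imwrite("pics/o3.png",np.hstack(out))
```

```text
6.55 [ 0.61581758 -0.02443584  0.0265234 ] [1.79855681e+02 1.41381360e-01 1.11600336e+02] [-0.01167913 -3.33841958  5.79269475] 27.315113246440887
```

View pics/o3.png

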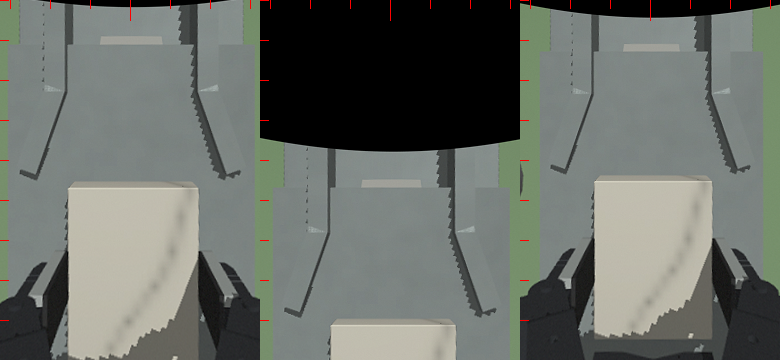

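The rectified view shows the slab square to the nest. Its front edge is at x ≈ −110 mm, and it sits about 0.8 mm to the −y side of the channel (columns 75–192 of the third panel, against 68–195 for the fences). I'll correct that and slide in stages.

>>> {"fn": "drive_tool", "kwargs": {"offset": [[0.16,-0.016,0],[0.2,0,0],[0.2,0,0],[0.2,0,0],[0.2,0,0]], "yaw": [0,0,0,0,0]}}

```text
t: 7.1
tool_pos: [0.5975, 0.0207, 0.0265]
orientation: [179.8, 0.2, 111.7]
contact_force: [2.1, -4.9, 7.2]
width: 0.691
grasp_force: 27.7
```

>>> {"fn": "drive_tool", "kwargs": {"offset": [[0.2,0,0],[0.2,0,0],[0.2,0,0],[0.2,0,0],[0,0,0]], "yaw": [0,0,0,0,0]}}

```text
t: 7.6
tool_pos: [0.582, 0.0599, 0.0265]
orientation: [179.8, 0.0, 111.8]
contact_force: [1.0, -1.7, 7.7]
width: 0.691
grasp_force: 27.8
```

Run:
```python
from h import *
s=readout.get_state(); print(s["t"],s["tool_pos"],s["orientation"],s["contact_force"],s["grasp_force"])
cal=cams.calibration("wrist"); np.save("cal4.npy",cal,allow_pickle=True)
im=cams.get_image("wrist"); save(im,"w4.png"); im=im[:,:,::-1]
out=[]
for z in(.022,.028,.036): out.append(ortho(im,cal,(.5595,.1155),111.6,z,(-120,60),(-65,65)))
for A in out:
    for y in range(-60,65,20): cv2.line(A,((65-y)*2,0),((65-y)*2,8 if y else 20),(0,0,255),1)
    for i in range(0,360,40): cv2.line(A,(0,i),(8,i),(0,0,255),1)
cv2.imwrite("pics/o4.png",np.hstack(out))
```

```text
7.6 [0.58203374 0.05992364 0.02648921] [1.79840920e+02 1.56850547e-02 1.11797645e+02] [ 1.0229389  -1.65858142  7.74360246] 27.833957970142365
```

View pics/o4.png

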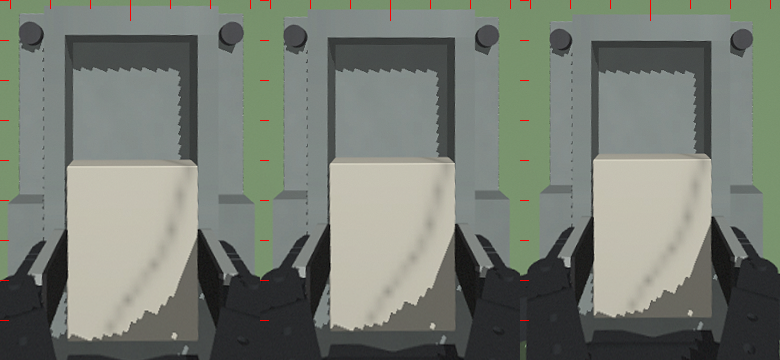

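The slab's front edge is 60 mm short of the end stop (row 158 against row 38) and centred to within 0.5 mm. It slides on over the pocket now.

>>> {"fn": "drive_tool", "kwargs": {"offset": [[0.2,-0.01,0],[0.2,0,0],[0.2,0,0],[0.2,0,0],[0.2,0,0],[0.1,0,0],[0.08,0,0],[0,0,0],[0,0,0]], "yaw": [0,0,0,0,0,0,0,0,0]}}

```text
t: 8.55
tool_pos: [0.5576, 0.1147, 0.0244]
orientation: [-179.9, -0.1, 111.7]
contact_force: [1.3, 1.4, -2.0]
width: 0.683
grasp_force: 27.4
```

Run:
```python
from h import *
s=readout.get_state(); print(s["t"],s["tool_pos"],s["orientation"],s["contact_force"],s["grasp_force"])
cal=cams.calibration("wrist"); np.save("cal5.npy",cal,allow_pickle=True)
im=cams.get_image("wrist"); save(im,"w5.png"); im=im[:,:,::-1]
out=[]
for z in(.022,.028,.036): out.append(ortho(im,cal,(.5595,.1155),111.6,z,(-120,60),(-65,65)))
cv2.imwrite("pics/o5.png",np.hstack(out))
```

```text
8.55 [0.55755512 0.11473505 0.02435299] [-1.79927041e+02 -1.45905711e-01  1.11701574e+02] [ 1.34872768  1.37660657 -1.99568418] 27.358514070510864
```

View pics/o5.png

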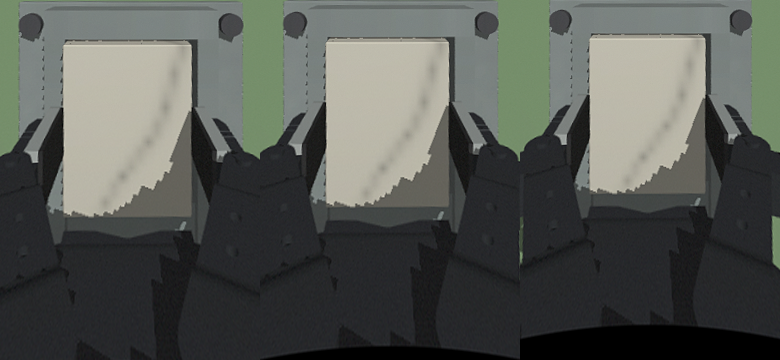

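The slab is over the pocket against the end stop, about 2 mm towards the left wall (columns 590–705). I'll nudge it back and release.

>>> {"fn": "drive_tool", "kwargs": {"offset": [[0,0.03,0],[0,0,0],[0,0,0]], "yaw": [0,0,0]}}

```text
t: 8.9
tool_pos: [0.5591, 0.1128, 0.0247]
orientation: [-179.9, -0.0, 111.6]
contact_force: [-0.2, 0.4, -1.1]
width: 0.691
grasp_force: 27.4
```

>>> {"fn": "drive_tool", "kwargs": {"offset": [[0,0,0],[0,0,0],[0,0,0],[0,0,0],[0,0,0],[0,0,-0.5],[0,0,-0.5],[-0.6,0,0],[0,0,0]], "yaw": [0,0,0,0,0,0,0,0,0], "fingers": 1.0}}

```text
t: 9.8
tool_pos: [0.5735, 0.0807, 0.077]
orientation: [179.8, 0.2, 111.3]
contact_force: [-0.3, -0.6, -0.5]
width: 0.998
grasp_force: 0.0
```

>>> {"fn": "drive_tool", "kwargs": {"offset": [[0,0,0],[0,0,0],[0,0,0],[0,0,0],[0,0,0],[0,0,0],[0,0,0]], "yaw": [0,0,0,0,0,0,0], "fingers": 0.0}}

```text
t: 10.5
tool_pos: [0.5712, 0.0854, 0.0752]
orientation: [-180.0, 0.0, 111.7]
contact_force: [1.1, 1.2, -0.5]
width: 0.003
grasp_force: 0.0
```

Run:
```python
from h import *
s=readout.get_state(); print(s["t"],s["tool_pos"],s["orientation"],s["contact_force"],s["grasp_force"],s["width"])
cal=cams.calibration("wrist"); np.save("cal6.npy",cal,allow_pickle=True)
im=cams.get_image("wrist"); save(im,"w6.png"); im=im[:,:,::-1]
out=[im[:,:,]]+[cv2.resize(ortho(im,cal,(.5595,.1155),111.6,z,(-80,60),(-45,45)),(240,420)) for z in(.028,)]
cv2.imwrite("pics/o6.png",np.hstack(out))
```

```text
10.5 [0.57118347 0.08541066 0.07523801] [-1.79995343e+02  1.92016886e-04  1.11654363e+02] [ 1.13648676  1.22634596 -0.45946102] 0.0 0.0026761391284273912
```

View pics/o6.png

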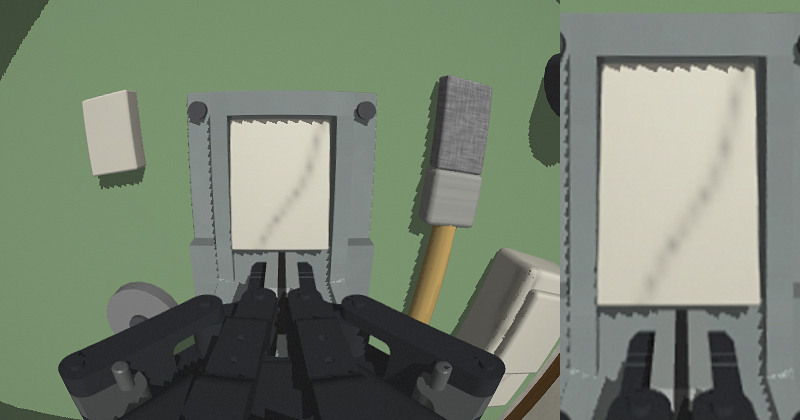

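The slab lies in the pocket with its rear edge (row 249) still up on the catch. I'll press near that end with the shut fingers.

>>> {"fn": "drive_tool", "kwargs": {"offset": [[0.08,0,0],[0,0,0.4],[0,0,0.3],[0,0,0.06],[0,0,0.04],[0,0,0.04],[0,0,0]], "yaw": [0,0,0,0,0,0,0]}}

```text
t: 11.25
tool_pos: [0.5702, 0.0889, 0.0336]
orientation: [180.0, 0.0, 111.6]
contact_force: [-0.3, -0.3, 0.2]
width: -0.003
grasp_force: 0.0
```

>>> {"fn": "drive_tool", "kwargs": {"offset": [[0,0,0.04],[0,0,0.04],[0,0,0.03],[0,0,0.03],[0,0,0]], "yaw": [0,0,0,0,0]}}

```text
t: 11.75
tool_pos: [0.5716, 0.0895, 0.0285]
orientation: [179.8, -0.0, 111.6]
contact_force: [-1.5, 0.9, 8.5]
width: -0.002
grasp_force: 4.1
```

>>> {"fn": "drive_tool", "kwargs": {"offset": [[0,0,0.03],[0,0,0.03],[0,0,0.03],[0,0,0]], "yaw": [0,0,0,0]}}

```text
t: 12.15
tool_pos: [0.5704, 0.0891, 0.0222]
orientation: [179.9, 0.0, 111.6]
contact_force: [-0.1, -0.1, 2.9]
width: -0.005
grasp_force: 1.6
```

The tip dropped to 22 mm with little force left, so the slab has snapped. I'll press briefly to confirm, then lift off.

>>> {"fn": "drive_tool", "kwargs": {"offset": [[0,0,0.03],[0,0,0.03],[0,0,0.0]], "yaw": [0,0,0]}}

```text
t: 12.45
tool_pos: [0.5705, 0.0892, 0.0221]
orientation: [180.0, -0.1, 111.6]
contact_force: [-7.5, -0.4, 22.3]
width: -0.002
grasp_force: 11.3
```

>>> {"fn": "drive_tool", "kwargs": {"offset": [[0,0,-0.2],[0,0,-0.5],[0,0,-1],[0,0,-1],[-1,0,0],[0,0,0],[0,0,0]], "yaw": [0,0,0,0,0,0,0]}}

```text
t: 13.15
tool_pos: [0.5879, 0.0402, 0.1537]
orientation: [-180.0, 0.0, 111.4]
contact_force: [0.0, 0.4, 0.3]
width: -0.002
grasp_force: 0.0
```

Run:
```python
from h import *
s=readout.get_state(); print(s["t"],s["tool_pos"],s["orientation"],s["contact_force"])
cal=cams.calibration("wrist")
im=cams.get_image("wrist"); save(im,"w7.png"); im=im[:,:,::-1]
A=ortho(im,cal,(.5595,.1155),111.6,.022,(-80,60),(-65,65)); B=ortho(im,cal,(.5595,.1155),111.6,.028,(-80,60),(-65,65))
cv2.imwrite("pics/o7.png",np.hstack([A,B]))
```

```text
13.15 [0.58787911 0.04018419 0.15367119] [-1.79960133e+02  3.75080545e-02  1.11405467e+02] [0.02503402 0.35151827 0.31741306]
```

View pics/o7.png

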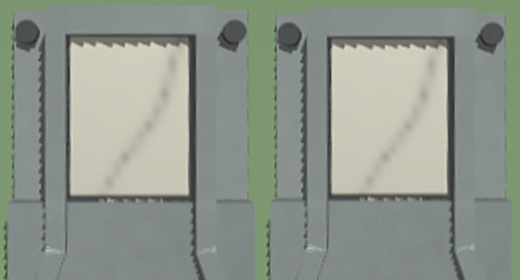

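The slab sits square in the pocket (columns 68–190, rows 38–195), flush with the deck. It held firm at 22 mm under 22 N, and the arm is clear of everything.

```bash
python3 -c "
from cell import env; print(env.hand_in())"
```

```text
the job is handed in; nothing more can be done
None
```

I slid the slab through the funnel into the pocket and pressed it past the catch; it measured flat, square and flush with the deck (top 22 mm up), and I handed the job in about 13 s into the 38 s limit, though no verdict came back.

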